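# Turn the stake log and set the stakes

## Task

The stake log lies in its saddle with its two sockets turned under. Lift it out, lay it down on the bench and let go, roll it along the bench until its sockets face straight up (turn it only on the bench, never in the air or in the saddle) and let go so it sits on its flat; then lay it back in the saddle, sockets up, and afterwards drop the two steel stakes, one by one, foot first and fully home, each into a socket of its own (either one). Leave the copper band, the hammer and the disc stack alone.

Things in the scene. Friction and masses are not known exactly. Their poses are not given: they have to be found in the camera images.
- log: round waxed wooden log, 68 mm across, 190 mm long, 0.45 kg. Origin on its axis at mid-length; x along the axis, z out through its two sockets (x = -45, +45 mm). Solid between x = -27 and 27 mm and at the ends. On its -z side a planed flat, 33 mm wide, 30 mm from the axis, runs full length. At first the sockets face down and to one side (2.3 rad from up): some 80 mm of rolling brings them up
- socket0 (a point): centre of the floor of the log's socket at x = -45 mm: 36 x 36 mm square, open to the log's +z, its floor 6 mm below the log's axis and 35 mm below its rim
- socket1 (a point): centre of the floor of the log's socket at x = +45 mm, likewise
- saddle: dark wooden saddle fixed on the bench: a plank 200 x 108 x 12 mm with two upright yokes, 24 mm thick and 52 mm high, at x = -80 and +80 mm, each with a 90 degree V notch that centres the log; nothing stands between the yokes. Origin at the centre of its underside, x along the log it carries, z up
- seat (a point): middle of the log's axis when it lies centred in the saddle: 62 mm above the bench; axes as the saddle's
- rack: light wooden board lying on the bench, 200 x 110 x 14 mm, on which the stakes stand. Origin at the centre of its underside, x along its length
- dome_stake: steel stake with a domed head standing on its foot, 88 mm tall, 0.5 kg: round shank 30 mm in diameter from the foot to 48 mm up (foot chamfered 3 mm), round head 44 mm in diameter above it, straight-sided from 50 to 72 mm, then domed. Origin at the centre of its foot, z up along it
- flat_stake: steel stake with a flat head standing on its foot, 74 mm tall, otherwise the same shank; head 44 mm in diameter, straight-sided from 50 to 72 mm. Origin at the centre of its foot, z up along it
- copper_band: bystander: upright open copper band 116 mm in diameter, 60 mm high; origin at the centre of its underside
- hammer: bystander: hammer lying on the bench, handle along its x; origin under its middle
- disc_stack: bystander: flat stack of copper discs 150 mm in diameter, 16 mm high; origin at the centre of its underside
Mind the look-alikes: they are no part of the job. What is shaped like the dome_stake but blue or purple is not meant.

How it is judged:
On the way, in this order (a step that is already met when the one before it is completed fails the run):
1. the log lies on the bench, off the saddle and let go, its sockets not yet up (height (world z) of log below 0.038 m and contact force between the fingers and log below 0.3 N and linear speed of log below 0.02 m/s and angle between log's own z axis and vertical above 0.8 rad), for 0.2 s.
2. the log lies on the bench, let go, its sockets up (height (world z) of log below 0.038 m and contact force between the fingers and log below 0.3 N and linear speed of log below 0.02 m/s and angle between log's own z axis and vertical below 0.2 rad), for 0.2 s.
3. the log lies back in the saddle, let go, its sockets up (x of log in the frame of seat between -0.015 and 0.015 m and y of log in the frame of seat between -0.006 and 0.006 m and z of log in the frame of seat between -0.006 and 0.006 m and angle between the x axis of log and the x axis of saddle, either way round below 0.12 rad and angle between log's own z axis and vertical below 0.3 rad and contact force between the fingers and log below 0.3 N and linear speed of log below 0.02 m/s), for 0.2 s.
4. one stake stands in a socket of the log, fully home (x of log in the frame of seat between -0.015 and 0.015 m and y of log in the frame of seat between -0.006 and 0.006 m and z of log in the frame of seat between -0.006 and 0.006 m and angle between the x axis of log and the x axis of saddle, either way round below 0.12 rad and angle between log's own z axis and vertical below 0.3 rad and (((distance between dome_stake and socket0 below 0.009 m or distance between dome_stake and socket1 below 0.009 m) and angle between the z axis of dome_stake and the z axis of log, either way round below 0.12 rad) or ((distance between flat_stake and socket0 below 0.009 m or distance between flat_stake and socket1 below 0.009 m) and angle between the z axis of flat_stake and the z axis of log, either way round below 0.12 rad))), for 0.1 s.
At the end, for the whole second after the job is handed in: Log centred in the saddle (15 mm along, 6 mm across and in height, 0.12 rad in yaw), sockets up within 0.3 rad; each stake in a socket of its own, foot within 9 mm of the socket floor's centre, parallel to the socket within 0.12 rad; all at rest (x of log in the frame of seat between -0.015 and 0.015 m and y of log in the frame of seat between -0.006 and 0.006 m and z of log in the frame of seat between -0.006 and 0.006 m and angle between the x axis of log and the x axis of saddle, either way round below 0.12 rad and angle between log's own z axis and vertical below 0.3 rad and (distance between dome_stake and socket0 below 0.009 m or distance between dome_stake and socket1 below 0.009 m) and angle between the z axis of each of dome_stake, flat_stake and the z axis of log, either way round below 0.12 rad and (distance between flat_stake and socket0 below 0.009 m or distance between flat_stake and socket1 below 0.009 m) and linear speed of each of log, dome_stake, flat_stake below 0.02 m/s); the robot touches nothing.
It fails at once if the log was turned over in the air or in the saddle instead of on the bench (height (world z) of log above 0.05 m and angle between log's own z axis and vertical between 0.6 and 1.8 rad).
It fails at once if the copper band was moved (distance of copper_band from where it was at the start of the episode above 0.03 m).
It fails at once if the hammer was moved (distance of hammer from where it was at the start of the episode above 0.03 m).
It fails at once if the disc stack was moved (distance of disc_stack from where it was at the start of the episode above 0.03 m).
It also fails if it takes over 72 s, if anything falls off the work surface, if the arm or the gripper's body presses on something with over 40 N, if the wrist force passes 120 N, or if a joint passes its speed limit or range.

## Robot

A 6-joint arm with a two-finger parallel gripper is mounted at the origin on the work surface. World frame = base frame: x ahead of the robot, y to its left, z up, the work surface at z = 0. Lengths are in m, angles in rad, forces in N, time in s.
With the tool pointing down it reaches from about 0.35 to 1 m from the base axis. Payload 7.1 kg.
Tool frame: the origin (TCP) lies midway between the tips of the shut fingers; the grasp point (between the pads) lies 19 mm behind it (bot.grasp_offset is the distance from the TCP to the grasp point, in m); z points along the fingers, y is the line along which they close (so a half turn about z gives the same grasp; the last joint's range is limited). The gripper opens to 85 mm and grips with 20 to 120 N. Pads are 22 mm wide; open, the fingers measure 114 mm over their backs; the gripper's body (76 mm by 85 mm) begins 54 mm behind the grasp point. The pads swing forward as they close: fully open they stand 13 mm farther back than shut.
Start: joints at [-1.216, 0.423, 1.63, -0, 1.089, -0.019], TCP at [0.228, -0.582, 0.231] pointing down, gripper open.
Joint ranges: [-3, 3], [-0.9, 2.11], [0.09, 2.58], [-1.31, 4.45], [0.11, 2.69], [-2.54, 2.54]. Speed limits (rad/s): [2.39, 2.39, 3.01, 3.14, 3.14, 3.14].

## Interface

Orientations are given as a unit quaternion [w, x, y, z].
In Python, from station import bot, viewer, job gives the robot as it stands. The module is installed in compiled form; this text tells all that it offers.
- The arm moves only by the tool arm_command, never from a script. Its argument "rows" is a list of rows, each an object of numbers: "x", "y", "z": the shift along the world's x, y, z scaled (see below); "rx", "ry", "rz": the turn, a rotation vector about the world's x, y, z scaled (see below). A call has 1 to 8 rows; each row shifts and turns the commanded pose from where the row before left it; what a row does not reach is not made up. The controller multiplies each number of a shift by 500 mm and each number of a turn by 90 degrees. A row lasts 1/12 s, in which the tool goes at most 41.7 mm and 7.16 degrees, less where a joint would pass 70% of its speed; a pose out of reach is approached as far as the arm can. A call with a number of a shift or a turn outside -1 to 1 is refused whole. A call with a gripper value outside its range is refused whole. "gripper" is the opening, from -1 (shut) to 1 (fully open), set as the call begins (left out, the last holds). The fingers move at their own pace and stop on an object; the grip force is fixed at half the most. Time passes only in rows, so rows that do not move let the fingers close. It gives the time, the measured TCP pose, the force, the opening and the grip force at its end, in the units of the state.
- bot.get_obs(): the state, without advancing time (a new reading comes with each control period).
- viewer.snapshot(name): name is "scene" or "top" or "wrist"; returns a dict with "frame" (384x512x3 uint8, red, green, blue), "range_z" (384x512 float32, m along the optical axis (not along the pixel's ray), 0 where there is no reading), "mtx" (3x3 intrinsics, pixels), "eye" and "attitude" of the camera in the world; the wrist camera has in their place "T_tool_cam" (4x4, takes a point from camera to tool coordinates, whose origin is the TCP and whose axes are the flange's). Camera axes: x right, y down, z forward; pixel columns grow to the right and rows downward; lengths in m; the calibration is good to about 2 mm. The wrist camera is an equidistant fisheye: a pixel r from the principal point sees the ray r / f radians off the axis. A picture is of the moment at which its call begins: read the wrist's pose just before it.
- job.sign_off(): hands the job in; it is judged then, once.
The state is a dict: "time_s": time; "qpos": joint angles; "qd": joint speeds; "tau": joint torques, N m; "ee_pos": TCP position; "orientation": TCP orientation; "ft_force": force on the tool from outside, world axes, zero at the start; "torque": the same for the moment, N m; "opening": finger opening in m; "finger_force": force on a finger pad.
Only numpy, scipy, OpenCV 4.12 (cv2) and the standard library are available. Lean on these libraries where they do the work, as an engineer would, in place of code of your own. Each camera call takes 0.05 s, during which the arm holds its last target. There are 200 camera calls.

## Working session

There is one attempt and no reset: what is moved stays moved. The work goes in short steps, Python scripts to look and compute and a tool call to move; the robot and the scene stay as the last step left them, time stands still between calls to the robot, and variables do not carry over. Pictures are saved under pics/ and viewed, at most 10 in all, crops included, and the job is handed in when it is done.

Besides the shell and the picture viewer there is one more tool, called after ">>>" as a command line: name --argument value ..., lists and objects as JSON in quotes. arm_command: Moves the arm, as the interface text tells. Its arguments: {"type":"object","properties":{"rows":{"type":"array"},"gripper":{"type":"number"}},"required":["rows"]}

```bash
mkdir -p pics; python3 - <<'E'
from station import bot, viewer
import cv2,numpy as np
o=bot.get_obs(); print({k:np.round(v,3).tolist() for k,v in o.items()}, bot.grasp_offset)
for n in("scene","top"):
    s=viewer.snapshot(n); np.savez(f"{n}.npz",**s); cv2.imwrite(f"pics/{n}0.png",cv2.resize(s["frame"][:,:,::-1],(800,600)))
    print(n,s["mtx"].tolist(),s["eye"],s["attitude"])
E
```

```text
{'time_s': 0.0, 'qpos': [-1.216, 0.424, 1.631, -0.0, 1.089, -0.019], 'qd': [-0.0, 0.001, 0.001, 0.001, -0.001, -0.001], 'tau': [0.0, -55.739, -28.174, 0.0, 0.007, -0.0], 'ee_pos': [0.228, -0.581, 0.231], 'orientation': [-0.001, 0.983, 0.186, -0.0], 'ft_force': [-0.406, 0.637, 0.736], 'torque': [-0.002, 0.046, 0.018], 'finger_force': 0.0, 'opening': 0.085} 0.0187
scene [[354.40795461855686, 0.0, 251.71604455488924], [0.0, 354.40795461855686, 192.83983251233948], [0.0, 0.0, 1.0]] [ 1.08146049 -0.59504126  0.8650679 ] [-0.37058683  0.86199376  0.32213651 -0.12593741]
top [[360.2298391229622, 0.0, 251.25919522251812], [0.0, 360.2298391229622, 188.76493942046437], [0.0, 0.0, 1.0]] [0.41773237 0.02811633 1.1415084 ] [-0.03967167  0.71363072 -0.6967111   0.06124535]
```

View pics/top0.png

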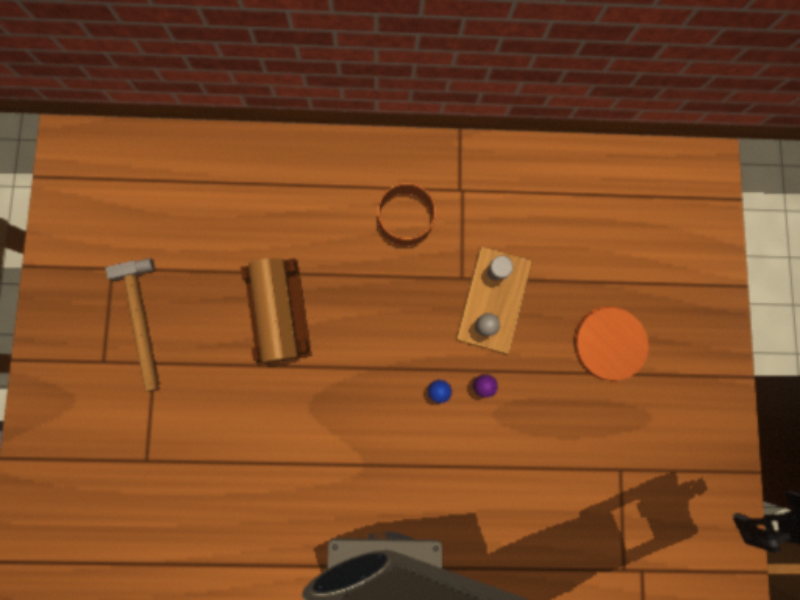

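View pics/scene0.png

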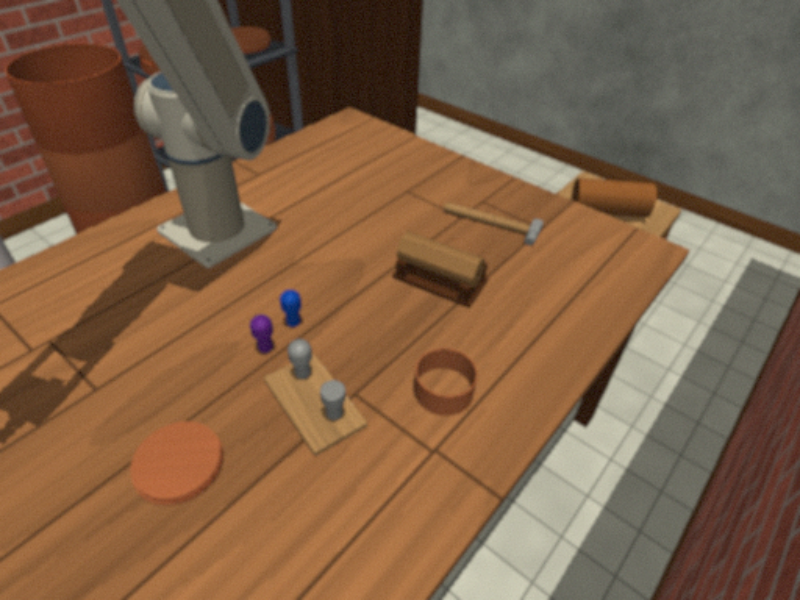

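The top view (800x600 scale) shows the log and saddle at (273,310), the flat stake at (501,267) and the dome stake at (487,324) on the rack. The decoys are at (439,392) and (485,386), the band at (405,213), the hammer at (135,325) and the discs at (612,343). The scene view agrees.

```bash
cat > h.py <<'E'
import numpy as np, cv2
from scipy.spatial.transform import Rotation as R
def rot(q): return R.from_quat([q[1],q[2],q[3],q[0]]).as_matrix()
def cloud(s):
    d=s["range_z"]; v,u=np.mgrid[:d.shape[0],:d.shape[1]]; K=s["mtx"]
    p=np.stack([(u-K[0,2])/K[0,0]*d,(v-K[1,2])/K[1,1]*d,d],-1)
    return p@rot(s["attitude"]).T+s["eye"], d>0
def rect(p):
    (c,wh,a)=cv2.minAreaRect((p[:,:2]*1000).astype(np.float32)); return np.round(c,1),np.round(wh,1),round(a,1)
E
python3 - <<'E'
from h import *
np.set_printoptions(suppress=True,precision=4)
C={}
for n in("top","scene"):
    P,m=cloud(np.load(n+".npz")); C[n]=P; f=np.load(n+".npz")["frame"]
    k=m&(abs(P[...,0]-.4)<.35)&(abs(P[...,1])<.5)
    print(n,"bench",np.median(P[k][P[k][:,2]<.012][:,2]))
    Q=P[k&(P[...,2]>.009)]
    # blobs on 4mm grid
    g=np.zeros((200,300),np.uint8); ij=((Q[:,:2]-[0.0,-.6])/.004).astype(int); ok=(ij>=0).all(1)&(ij[:,0]<200)&(ij[:,1]<300)
    g[ij[ok,0],ij[ok,1]]=1
    N,L,st,ce=cv2.connectedComponentsWithStats(cv2.morphologyEx(g,cv2.MORPH_CLOSE,np.ones((3,3))))
    for i in range(1,N):
        q=Q[ok][L[ij[ok,0],ij[ok,1]]==i]
        if len(q)>25: print(i,len(q),"c",q.mean(0),"zmax",np.percentile(q[:,2],98),rect(q))
    # log profile: high points
    for lo,name,(x0,x1,y0,y1) in((.08,"logtop",(.25,.7,.15,.35)),(.066,"stakes",(.25,.7,-.25,-.05))):
        q=P[m&(P[...,2]>lo)&(P[...,0]>x0)&(P[...,0]<x1)&(P[...,1]>y0)&(P[...,1]<y1)]
        print(name,len(q),q.mean(0),rect(q), q[:,2].max())
E
```

```text
top bench 0.0006724550345719171
1 776 c [0.0922 0.0004 0.0126] zmax 0.016952617463311004 (array([86.1, -0.1]), array([ 51.3, 214.9]), 1.5)
2 2798 c [ 0.1689 -0.0008  0.4039] zmax 0.5529665655241041 (array([169.1,  -1.4]), array([  6.5, 257.6]), 20.8)
3 181 c [ 0.3937 -0.0934  0.0826] zmax 0.09101253998612972 (array([392.8, -94. ]), array([40.6, 39.9]), 0.3)
4 453 c [0.4589 0.4785 0.0222] zmax 0.028161451269936695 (array([471.3, 484.8]), array([184.2,  25.8]), 14.7)
5 186 c [ 0.4056 -0.1791  0.082 ] zmax 0.09034800917153316 (array([ 405.1, -180.6]), array([40.4, 41. ]), 45.2)
6 1525 c [ 0.4948 -0.4424  0.017 ] zmax 0.021455275851754347 (array([ 496.2, -438.4]), array([123.1, 146.3]), 90.0)
7 2260 c [0.5395 0.2189 0.0661] zmax 0.0981734368584687 (array([542.2, 226.8]), array([197.5, 108.2]), 10.7)
9 2136 c [ 0.5749 -0.2081  0.0284] zmax 0.10154527235851121 (array([ 578.2, -211.9]), array([110.9, 199.9]), 75.8)
11 67 c [0.6278 0.4887 0.0217] zmax 0.029287631678838813 (array([628.8, 491.2]), array([24.4, 23.6]), 14.0)
13 194 c [ 0.7033 -0.0242  0.0421] zmax 0.06270520556909048 (array([71
[... 815 characters left out ...]
-437.8]), array([151.3, 124.3]), 0.0)
7 1761 c [0.5541 0.2097 0.0554] zmax 0.09837292317858004 (array([544.6, 227.2]), array([201.1, 109.3]), 12.4)
8 2368 c [ 0.587  -0.2154  0.0301] zmax 0.10070348258152198 (array([ 579.1, -208.9]), array([111.8, 202.7]), 75.8)
9 36 c [0.632  0.4875 0.0203] zmax 0.028585961382550824 (array([630.9, 488.9]), array([25.1, 20.1]), 11.0)
10 480 c [ 0.7155 -0.0143  0.038 ] zmax 0.061560130445564576 (array([719., -25.]), array([117.1,  61. ]), 89.9)
logtop 556 [0.5454 0.2212 0.0915] (array([540.5, 223.8]), array([191.9,  51.9]), 13.2) 0.10120365987992841
stakes 735 [ 0.516  -0.1785  0.0849] (array([ 500.9, -185.7]), array([115.9, 302.7]), 64.2) 0.10493709138168217
```

```bash
python3 - <<'E'
from h import *
np.set_printoptions(suppress=True,precision=4,linewidth=150)
al=[];
for n in("top","scene"):
    P,m=cloud(np.load(n+".npz")); 
    q=P[m&(P[...,2]>.03)&(abs(P[...,0]-.54)<.13)&(abs(P[...,1]-.22)<.1)]
    for yaw in (11.5,):
        a=np.deg2rad(yaw); u=(q[:,:2]-[.543,.227])@[np.cos(a),np.sin(a)]; v=(q[:,:2]-[.543,.227])@[-np.sin(a),np.cos(a)]
        kk=abs(u)<.06
        for lo in np.arange(-.05,.05,.005):
            s=kk&(v>=lo)&(v<lo+.005)
            if s.sum()>5: print(n,"v %.4f"%(lo+.0025),s.sum(),np.percentile(q[s,2],[10,50,90]))
        # edge ridge: v of silhouettes at both ends (top)
    for sx in(-1,1):
        e=(u*sx>.03)&(u*sx<.07)&(q[:,2]>.07); print(n,"end",sx,np.percentile(v[e],[2,98]),q[e,2].max()); 
    S=P[m&(P[...,2]>.02)&(abs(P[...,0]-.58)<.12)&(abs(P[...,1]+.21)<.1)]
    r=P[m&(P[...,2]>.008)&(P[...,2]<.02)&(abs(P[...,0]-.58)<.12)&(abs(P[...,1]+.21)<.1)]; print("rack z",np.median(r[:,2]))
    hi=S[S[:,2]>.066]; _,lab,c=cv2.kmeans(hi[:,:2].astype(np.float32),2,None,(3,50,1e-5),5,cv2.KMEANS_PP_CENTERS)
    for i in(0,1):
        t=hi[lab[:,0]==i]; print(n,"stake",len(t),t.mean(0),"z",np.percentile(t[:,2],[5,50,98]),cv2.minEnclosingCircle((t[:,:2]*1000).astype(np.float32)),rect(t))
E
```

```text
top v -0.0325 74 [0.0625 0.0707 0.0744]
top v -0.0275 74 [0.0734 0.0762 0.0801]
top v -0.0225 80 [0.0784 0.0817 0.085 ]
top v -0.0175 80 [0.083  0.0876 0.0904]
top v -0.0125 85 [0.0894 0.0924 0.0966]
top v -0.0075 70 [0.0927 0.0955 0.0979]
top v -0.0025 74 [0.0941 0.0964 0.0984]
top v 0.0025 65 [0.0942 0.0962 0.0984]
top v 0.0075 70 [0.0932 0.0955 0.0973]
top v 0.0125 63 [0.0921 0.094  0.096 ]
top v 0.0175 63 [0.0895 0.0919 0.0939]
top v 0.0225 61 [0.0866 0.0883 0.0907]
top v 0.0275 50 [0.0791 0.082  0.0858]
top v 0.0325 21 [0.0728 0.0762 0.0786]
top end -1 [-0.0311  0.0307] 0.10153280535595388
top end 1 [-0.032   0.0301] 0.10007915132349665
rack z 0.01485671055267801
top stake 186 [ 0.6303 -0.2085  0.0871] z [0.0745 0.0884 0.0925] ((631.4314575195312, -209.63145446777344), 21.928985595703125) (array([ 631.4, -209.5]), array([43.1, 41.6]), 70.1)
top stake 184 [ 0.5188 -0.181   0.096 ] z [0.08   0.0979 0.1055] ((519.9443969726562, -183.57814025878906), 21.54676055908203) (array([ 520.1, -182.7]), array([39.6, 41.7]), 86.7)
scene v -0.0325 77 [0.0557 0.0641 0.0725]
scene v -0.0275 140 
[... 185 characters left out ...]
0979]
scene v -0.0025 32 [0.0932 0.0966 0.0987]
scene v 0.0025 36 [0.094  0.0968 0.0988]
scene v 0.0075 26 [0.0951 0.0967 0.0982]
scene v 0.0125 19 [0.0942 0.0952 0.0965]
scene v 0.0175 15 [0.0928 0.0936 0.0952]
scene end -1 [-0.0298  0.0188] 0.10014559059686134
scene end 1 [-0.0314  0.0189] 0.09989624314183865
rack z 0.01459801251056203
scene stake 216 [ 0.5288 -0.1882  0.0904] z [0.0695 0.0936 0.1037] ((521.5966796875, -182.8904266357422), 22.03672218322754) (array([ 524.4, -186.1]), array([43.4, 34. ]), 43.0)
scene stake 234 [ 0.637  -0.2114  0.0848] z [0.0703 0.0876 0.0905] ((633.4738159179688, -208.19374084472656), 22.280202865600586) (array([ 633.9, -208.8]), array([42.2, 42. ]), 83.8)
```

>>> arm_command --rows '[{"x": 0.0286,"y": 0.0735,"rz": -0.005},{"x": 0.0286,"y": 0.0735,"rz": -0.005},{"x": 0.0286,"y": 0.0735,"rz": -0.005},{"x": 0.0286,"y": 0.0735,"rz": -0.005},{"x": 0.0286,"y": 0.0735,"rz": -0.005},{"x": 0.0286,"y": 0.0735,"rz": -0.005},{"x": 0.0286,"y": 0.0735,"rz": -0.005},{"x": 0.0286,"y": 0.0735,"rz": -0.005}]' --gripper 1

```text
schema error: expected keys x, y, z, rx, ry, rz
```

>>> arm_command --rows '[{"x": 0.0286,"y": 0.0735,"rz": -0.005},{"x": 0.0286,"y": 0.0735,"rz": -0.005},{"x": 0.0286,"y": 0.0735,"rz": -0.005},{"x": 0.0286,"y": 0.0735,"rz": -0.005},{"x": 0.0286,"y": 0.0735,"rz": -0.005},{"x": 0.0286,"y": 0.0735,"rz": -0.005},{"x": 0.0286,"y": 0.0735,"rz": -0.005},{"x": 0.0286,"y": 0.0735,"rz": -0.005}]'

```text
schema error: expected keys x, y, z, rx, ry, rz
```

>>> arm_command --rows '[{"x": 0.0286,"y": 0.0735,"rz": -0.005},{"x": 0.0286,"y": 0.0735,"rz": -0.005},{"x": 0.0286,"y": 0.0735,"rz": -0.005},{"x": 0.0286,"y": 0.0735,"rz": -0.005},{"x": 0.0286,"y": 0.0735,"rz": -0.005},{"x": 0.0286,"y": 0.0735,"rz": -0.005},{"rz": 0},{"rz": 0}]'

```text
schema error: expected keys x, y, z, rx, ry, rz
```

>>> arm_command --rows '[{"x": 0.0286,"y": 0.0735,"z": 0,"rx": 0,"ry": 0,"rz": -0.005},{"x": 0.0286,"y": 0.0735,"z": 0,"rx": 0,"ry": 0,"rz": -0.005},{"x": 0.0286,"y": 0.0735,"z": 0,"rx": 0,"ry": 0,"rz": -0.005},{"x": 0.0286,"y": 0.0735,"z": 0,"rx": 0,"ry": 0,"rz": -0.005},{"x": 0.0286,"y": 0.0735,"z": 0,"rx": 0,"ry": 0,"rz": -0.005},{"x": 0.0286,"y": 0.0735,"z": 0,"rx": 0,"ry": 0,"rz": -0.005},{"x": 0.0286,"y": 0.0735,"z": 0,"rx": 0,"ry": 0,"rz": -0.005},{"x": 0.0286,"y": 0.0735,"z": 0,"rx": 0,"ry": 0,"rz": -0.005}]' --gripper 1

```text
time_s: 0.77
ee_pos: [0.3427, -0.2859, 0.2312]
orientation: [-0.0, 0.988, 0.154, -0.0]
ft_force: [0.2, -0.6, -0.5]
opening: 0.0851
finger_force: 0.0
```

>>> arm_command --rows '[{"x": 0.0286,"y": 0.0735,"z": 0,"rx": 0,"ry": 0,"rz": -0.005},{"x": 0.0286,"y": 0.0735,"z": 0,"rx": 0,"ry": 0,"rz": -0.005},{"x": 0.0286,"y": 0.0735,"z": 0,"rx": 0,"ry": 0,"rz": -0.005},{"x": 0.0286,"y": 0.0735,"z": 0,"rx": 0,"ry": 0,"rz": -0.005},{"x": 0.0286,"y": 0.0735,"z": 0,"rx": 0,"ry": 0,"rz": -0.005},{"x": 0.0286,"y": 0.0735,"z": 0,"rx": 0,"ry": 0,"rz": -0.005},{"x": 0.0286,"y": 0.0735,"z": 0,"rx": 0,"ry": 0,"rz": -0.005},{"x": 0.0286,"y": 0.0735,"z": 0,"rx": 0,"ry": 0,"rz": -0.005}]'

```text
time_s: 1.43
ee_pos: [0.4571, 0.0082, 0.2313]
orientation: [0.0, 0.992, 0.124, -0.0]
ft_force: [0.5, -0.9, -0.2]
opening: 0.0856
finger_force: 0.0
```

>>> arm_command --rows '[{"x": 0.0286,"y": 0.0735,"z": 0,"rx": 0,"ry": 0,"rz": -0.005},{"x": 0.0286,"y": 0.0735,"z": 0,"rx": 0,"ry": 0,"rz": -0.005},{"x": 0.0286,"y": 0.0735,"z": 0,"rx": 0,"ry": 0,"rz": -0.005},{"x": 0.0286,"y": 0.0735,"z": 0,"rx": 0,"ry": 0,"rz": -0.005},{"x": 0.0286,"y": 0.0735,"z": 0,"rx": 0,"ry": 0,"rz": -0.005},{"x": 0.0286,"y": 0.0735,"z": 0,"rx": 0,"ry": 0,"rz": -0.005},{"x": 0,"y": 0,"z": 0,"rx": 0,"ry": 0,"rz": 0},{"x": 0,"y": 0,"z": 0,"rx": 0,"ry": 0,"rz": 0}]'

```text
time_s: 2.1
ee_pos: [0.5428, 0.2284, 0.2306]
orientation: [0.0, 0.995, 0.102, -0.0]
ft_force: [0.7, -0.3, -0.8]
opening: 0.0854
finger_force: 0.0
```

```bash
cat >> h.py <<'E'
def wcloud(bot,viewer):
    o=bot.get_obs(); s=viewer.snapshot("wrist"); d=s["range_z"]; v,u=np.mgrid[:d.shape[0],:d.shape[1]]; K=s["mtx"]
    a=(u-K[0,2])/K[0,0]; b=(v-K[1,2])/K[1,1]; r=np.hypot(a,b)+1e-9; t=np.tan(np.minimum(r,1.5))/r
    p=np.stack([a*t*d,b*t*d,d],-1); T=s["T_tool_cam"]; p=p@T[:3,:3].T+T[:3,3]
    return p@rot(o["orientation"]).T+o["ee_pos"], (d>0)&(r<1.2), s["frame"]
E
python3 - <<'E'
from h import *
from station import bot,viewer
o=bot.get_obs(); M=rot(o["orientation"]); print(o["time_s"],o["ee_pos"],"yaw",np.rad2deg(np.arctan2(M[1,0],M[0,0])),"z",M[:,2],o["qpos"])
P,m,f=wcloud(bot,viewer); cv2.imwrite("pics/w1.png",f[:,:,::-1])
q=P[m&(P[...,2]>.08)&(P[...,2]<.12)&(abs(P[...,0]-.54)<.15)&(abs(P[...,1]-.22)<.12)]
print(len(q),q.mean(0),rect(q),np.percentile(q[:,2],98)); q=q[q[:,2]>.09]; print(rect(q))
q=P[m&(P[...,2]>.008)&(P[...,2]<.07)&(abs(P[...,0]-.54)<.15)&(abs(P[...,1]-.22)<.12)]; print("saddle",rect(q))
E
```

```text
2.1 [0.54279128 0.22843147 0.23055238] yaw 11.692422501504295 z [-8.19463353e-04 -3.69738691e-04 -9.99999596e-01] [ 3.78159267e-01  3.71809443e-01  1.71188909e+00 -4.71006885e-05
  1.05879220e+00  1.74490733e+00]
9009 [0.54588967 0.23203724 0.09114242] (array([537.4, 230.2]), array([190.9,  53.8]), 11.0) 0.0963522321384408
(array([537.9, 230.5]), array([189.6,  36.2]), 10.8)
saddle (array([543.4, 229. ]), array([200.3, 108.7]), 10.8)
```

View pics/w1.png

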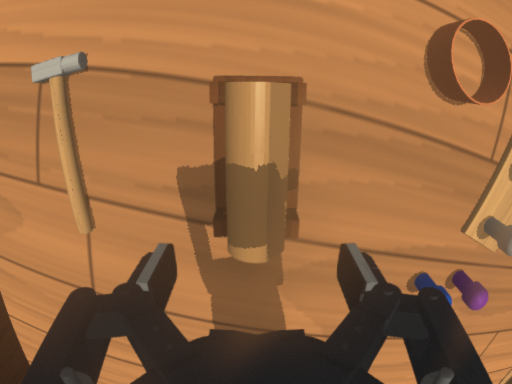

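The wrist view shows the log (258,170) in the saddle, between the opened fingers, with nothing in the way.

>>> arm_command --rows '[{"x": -0.008,"y": -0.002,"z": -0.06,"rx": 0,"ry": 0,"rz": -0.009},{"x": 0,"y": 0,"z": -0.078,"rx": 0,"ry": 0,"rz": 0},{"x": 0,"y": 0,"z": -0.078,"rx": 0,"ry": 0,"rz": 0},{"x": 0,"y": 0,"z": -0.07,"rx": 0,"ry": 0,"rz": 0},{"x": 0,"y": 0,"z": -0.06,"rx": 0,"ry": 0,"rz": 0},{"x": 0,"y": 0,"z": -0.044,"rx": 0,"ry": 0,"rz": 0},{"x": 0,"y": 0,"z": 0,"rx": 0,"ry": 0,"rz": 0}]'

```text
time_s: 2.73
ee_pos: [0.5351, 0.2227, 0.0321]
orientation: [0.001, 0.996, 0.092, -0.004]
ft_force: [-0.8, 0.1, 0.2]
opening: 0.0854
finger_force: 0.0
```

>>> arm_command --rows '[{"x": 0,"y": 0,"z": 0,"rx": 0,"ry": 0,"rz": 0},{"x": 0,"y": 0,"z": 0,"rx": 0,"ry": 0,"rz": 0},{"x": 0,"y": 0,"z": 0,"rx": 0,"ry": 0,"rz": 0},{"x": 0,"y": 0,"z": 0,"rx": 0,"ry": 0,"rz": 0},{"x": 0,"y": 0,"z": 0,"rx": 0,"ry": 0,"rz": 0},{"x": 0,"y": 0,"z": 0,"rx": 0,"ry": 0,"rz": 0}]' --gripper -1

```text
time_s: 3.23
ee_pos: [0.5398, 0.2265, 0.0388]
orientation: [-0.001, 0.996, 0.093, 0.001]
ft_force: [-1.7, 4.5, -1.1]
opening: 0.0664
finger_force: 67.9
```

>>> arm_command --rows '[{"x": 0,"y": 0,"z": 0.02,"rx": 0,"ry": 0,"rz": 0},{"x": 0,"y": 0,"z": 0.04,"rx": 0,"ry": 0,"rz": 0},{"x": 0,"y": 0,"z": 0.04,"rx": 0,"ry": 0,"rz": 0},{"x": 0,"y": 0,"z": 0.02,"rx": 0,"ry": 0,"rz": 0},{"x": 0,"y": 0,"z": 0,"rx": 0,"ry": 0,"rz": 0}]'

```text
time_s: 3.65
ee_pos: [0.541, 0.2261, 0.1003]
orientation: [-0.001, 0.996, 0.093, 0.003]
ft_force: [0.9, -0.3, -4.2]
opening: 0.0665
finger_force: 69.2
```

```bash
cat >> h.py <<'E'
def slab(P,m,x,y,zlo,zhi,dx=.14,dy=.1):
    return P[m&(P[...,2]>zlo)&(P[...,2]<zhi)&(abs(P[...,0]-x)<dx)&(abs(P[...,1]-y)<dy)]
E
python3 - <<'E'
from h import *
from station import bot,viewer
o=bot.get_obs(); M=rot(o["orientation"]); print(o["time_s"],o["ee_pos"],"yaw",np.rad2deg(np.arctan2(M[1,0],M[0,0])),M[:,2],o["finger_force"],o["opening"],o["ft_force"])
s=viewer.snapshot("scene"); cv2.imwrite("pics/s1.png",s["frame"][90:250,190:390,::-1].repeat(3,0).repeat(3,1))
E
```

```text
3.65 [0.54095569 0.22614154 0.10031279] yaw 10.690531106696175 [ 0.00604239  0.00224529 -0.99997922] 69.1861598007381 0.06653235911530832 [ 0.93645121 -0.34531919 -4.19227398]
```

View pics/s1.png

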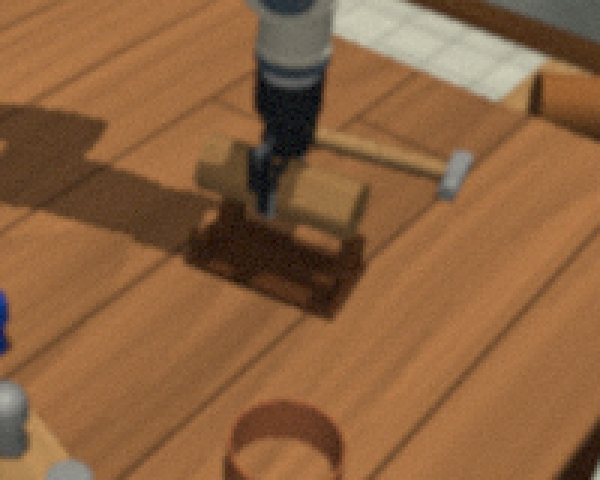

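The log is held level at pixel (285,185) of the crop, just above the saddle.

>>> arm_command --rows '[{"x": -0.007,"y": -0.03,"z": 0,"rx": 0,"ry": 0,"rz": 0},{"x": -0.01,"y": -0.06,"z": 0,"rx": 0,"ry": 0,"rz": 0},{"x": -0.01,"y": -0.06,"z": 0,"rx": 0,"ry": 0,"rz": 0},{"x": -0.011,"y": -0.06,"z": 0,"rx": 0,"ry": 0,"rz": 0},{"x": -0.007,"y": -0.033,"z": -0.02,"rx": 0,"ry": 0,"rz": 0},{"x": 0,"y": 0,"z": -0.05,"rx": 0,"ry": 0,"rz": 0},{"x": 0,"y": 0,"z": -0.05,"rx": 0,"ry": 0,"rz": 0},{"x": 0,"y": 0,"z": -0.03,"rx": 0,"ry": 0,"rz": 0}]'

```text
time_s: 4.37
ee_pos: [0.5142, 0.1026, 0.0188]
orientation: [0.0, 0.996, 0.093, -0.002]
ft_force: [-0.1, 0.4, -4.6]
opening: 0.0661
finger_force: 69.1
```

>>> arm_command --rows '[{"x": 0,"y": 0,"z": -0.014,"rx": 0,"ry": 0,"rz": 0},{"x": 0,"y": 0,"z": -0.008,"rx": 0,"ry": 0,"rz": 0},{"x": 0,"y": 0,"z": 0,"rx": 0,"ry": 0,"rz": 0},{"x": 0,"y": 0,"z": 0,"rx": 0,"ry": 0,"rz": 0}]'

```text
time_s: 4.7
ee_pos: [0.5165, 0.1041, 0.0106]
orientation: [0.0, 0.996, 0.093, 0.0]
ft_force: [0.1, -0.0, -3.7]
opening: 0.0663
finger_force: 69.2
```

>>> arm_command --rows '[{"x": 0,"y": 0,"z": -0.002,"rx": 0,"ry": 0,"rz": 0},{"x": 0,"y": 0,"z": -0.001,"rx": 0,"ry": 0,"rz": 0},{"x": 0,"y": 0,"z": 0,"rx": 0,"ry": 0,"rz": 0}]'

```text
time_s: 4.95
ee_pos: [0.5168, 0.1043, 0.0094]
orientation: [-0.0, 0.996, 0.093, 0.001]
ft_force: [-0.9, -1.3, 2.0]
opening: 0.0665
finger_force: 69.8
```

>>> arm_command --rows '[{"x": 0,"y": 0,"z": 0,"rx": 0,"ry": 0,"rz": 0},{"x": 0,"y": 0,"z": 0,"rx": 0,"ry": 0,"rz": 0},{"x": 0,"y": 0,"z": 0,"rx": 0,"ry": 0,"rz": 0},{"x": 0,"y": 0,"z": 0,"rx": 0,"ry": 0,"rz": 0},{"x": 0,"y": 0,"z": 0,"rx": 0,"ry": 0,"rz": 0},{"x": 0,"y": 0,"z": 0,"rx": 0,"ry": 0,"rz": 0},{"x": 0,"y": 0,"z": 0,"rx": 0,"ry": 0,"rz": 0},{"x": 0,"y": 0,"z": 0,"rx": 0,"ry": 0,"rz": 0}]' --gripper 1

```text
time_s: 5.62
ee_pos: [0.5163, 0.1042, 0.0088]
orientation: [0.0, 0.996, 0.093, -0.0]
ft_force: [0.2, -0.4, -0.2]
opening: 0.0859
finger_force: 0.0
```

```bash
cat > see.py <<'E'
from h import *
from station import bot,viewer
import sys
np.set_printoptions(suppress=True,precision=4,linewidth=150)
o=bot.get_obs(); M=rot(o["orientation"]); print(o["time_s"],o["ee_pos"],"yaw",np.rad2deg(np.arctan2(M[1,0],M[0,0])),M[:,2],o["finger_force"],o["ft_force"])
x,y=o["ee_pos"][:2]
P,m,f=wcloud(bot,viewer); cv2.imwrite(sys.argv[1],f[:,:,::-1])
q=slab(P,m,x,y,.035,.09,.13,.075); print("log",len(q),rect(q),np.percentile(q[:,2],[50,95]))
a=np.deg2rad(float(sys.argv[2])); u=(q[:,:2]-[x,y])@[np.cos(a),np.sin(a)]; v=(q[:,:2]-[x,y])@[-np.sin(a),np.cos(a)]
for lo in np.arange(-.06,.06,.005):
    s=(abs(u)>.02)&(v>=lo)&(v<lo+.005)
    if s.sum()>15: print("v %.4f"%(lo+.0025),s.sum(),np.percentile(q[s,2],[10,50,90]))
E
python3 see.py pics/w2.png 10.9
```

```text
5.6167 [0.5163 0.1042 0.0088] yaw 10.709566087853785 [-0. -0. -1.] 0.0 [ 0.1783 -0.3656 -0.1731]
log 61440 (array([543.1, 113.4]), array([138.1, 155.2]), 12.0) [0.0658 0.0861]
v -0.0325 1181 [0.0417 0.0432 0.0448]
v -0.0275 1922 [0.0457 0.0479 0.0502]
v -0.0225 2206 [0.0513 0.0536 0.0557]
v -0.0175 2596 [0.0568 0.0591 0.0613]
v -0.0125 3245 [0.0623 0.0647 0.0662]
v -0.0075 3865 [0.0658 0.0666 0.0675]
v -0.0025 4021 [0.0666 0.0673 0.0681]
v 0.0025 4100 [0.0666 0.0673 0.0681]
v 0.0075 3867 [0.0656 0.0665 0.0674]
v 0.0125 3556 [0.0638 0.0649 0.066 ]
v 0.0175 3087 [0.061  0.0624 0.0637]
v 0.0225 2485 [0.0567 0.0588 0.0605]
v 0.0275 1703 [0.0499 0.0533 0.0556]
v 0.0325 315 [0.0447 0.0472 0.0487]
```

View pics/w2.png

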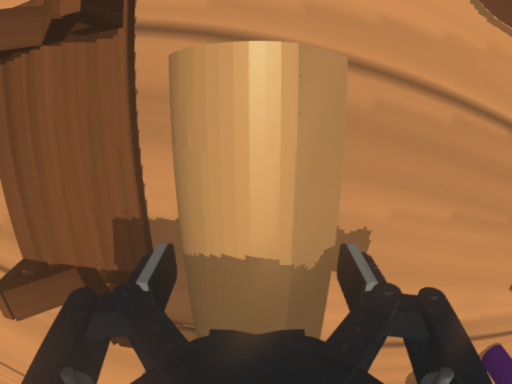

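The wrist view shows the log (260,190) resting on the bench free between the fingers, with the flat on the right (-y) side. I'll push it toward -v so that it rolls.

>>> arm_command --rows '[{"x": 0.0028,"y": -0.0147,"z": 0,"rx": 0,"ry": 0,"rz": 0},{"x": 0.0028,"y": -0.0147,"z": 0,"rx": 0,"ry": 0,"rz": 0},{"x": 0.0028,"y": -0.0147,"z": 0,"rx": 0,"ry": 0,"rz": 0},{"x": 0.0028,"y": -0.0147,"z": 0,"rx": 0,"ry": 0,"rz": 0},{"x": 0.0028,"y": -0.0147,"z": 0,"rx": 0,"ry": 0,"rz": 0},{"x": 0.0028,"y": -0.0147,"z": 0,"rx": 0,"ry": 0,"rz": 0}]'

```text
time_s: 6.17
ee_pos: [0.5249, 0.059, 0.0088]
orientation: [0.0, 0.996, 0.093, 0.0]
ft_force: [-0.6, 0.7, -0.7]
opening: 0.0853
finger_force: 0.0
```

```bash
python3 see.py pics/w3.png 10.9
```

```text
6.1667 [0.5249 0.059  0.0088] yaw 10.678413284246615 [ 0. -0. -1.] 0.0 [-0.6399  0.6566 -0.7431]
log 60233 (array([559.3,  62.2]), array([129.8, 147.2]), 2.9) [0.066  0.0861]
v -0.0275 102 [0.0432 0.0441 0.0447]
v -0.0225 1651 [0.0465 0.051  0.0535]
v -0.0175 2545 [0.0548 0.0571 0.0591]
v -0.0125 3151 [0.0597 0.0614 0.0628]
v -0.0075 3624 [0.0631 0.0642 0.0654]
v -0.0025 3917 [0.0652 0.0661 0.067 ]
v 0.0025 4083 [0.0663 0.0672 0.068 ]
v 0.0075 4032 [0.0667 0.0675 0.0683]
v 0.0125 3840 [0.0662 0.067  0.0679]
v 0.0175 3512 [0.0649 0.0659 0.0668]
v 0.0225 3045 [0.0626 0.0638 0.0649]
v 0.0275 2013 [0.0592 0.0611 0.0623]
v 0.0325 1170 [0.0528 0.0559 0.0581]
v 0.0375 538 [0.0398 0.0496 0.0521]
```

>>> arm_command --rows '[{"x": 0.0028,"y": -0.0147,"z": 0,"rx": 0,"ry": 0,"rz": 0},{"x": 0.0028,"y": -0.0147,"z": 0,"rx": 0,"ry": 0,"rz": 0},{"x": 0.0028,"y": -0.0147,"z": 0,"rx": 0,"ry": 0,"rz": 0},{"x": 0.0028,"y": -0.0147,"z": 0,"rx": 0,"ry": 0,"rz": 0},{"x": 0.0022,"y": -0.0117,"z": 0,"rx": 0,"ry": 0,"rz": 0},{"x": 0,"y": 0,"z": 0,"rx": 0,"ry": 0,"rz": 0},{"x": 0,"y": 0,"z": 0,"rx": 0,"ry": 0,"rz": 0}]'

```text
time_s: 6.8
ee_pos: [0.5315, 0.0245, 0.0088]
orientation: [-0.0, 0.996, 0.093, 0.0]
ft_force: [-0.8, 0.2, 0.2]
opening: 0.0856
finger_force: 0.0
```

```bash
python3 see.py pics/w4.png 10.9
```

```text
6.8 [0.5315 0.0245 0.0088] yaw 10.65993663883182 [-0.  0. -1.] 0.0 [-0.7695  0.2269  0.185 ]
log 54248 (array([554.2,  41.5]), array([146.5, 136.9]), 40.1) [0.0622 0.0867]
v -0.0275 501 [0.0403 0.0441 0.0458]
v -0.0225 1909 [0.0475 0.0507 0.0531]
v -0.0175 2608 [0.0543 0.0562 0.0579]
v -0.0125 3218 [0.0584 0.0599 0.0612]
v -0.0075 2563 [0.0539 0.0621 0.0633]
v -0.0025 2601 [0.0544 0.0638 0.0648]
v 0.0025 2654 [0.0541 0.0646 0.0655]
v 0.0075 2650 [0.0538 0.0647 0.0655]
v 0.0125 2500 [0.0534 0.0639 0.0649]
v 0.0175 2261 [0.0526 0.0624 0.0636]
v 0.0225 2545 [0.039  0.0594 0.0614]
v 0.0275 3069 [0.0488 0.0559 0.0579]
v 0.0325 1559 [0.0488 0.0517 0.0539]
v 0.0375 299 [0.0429 0.0459 0.0472]
```

View pics/w4.png

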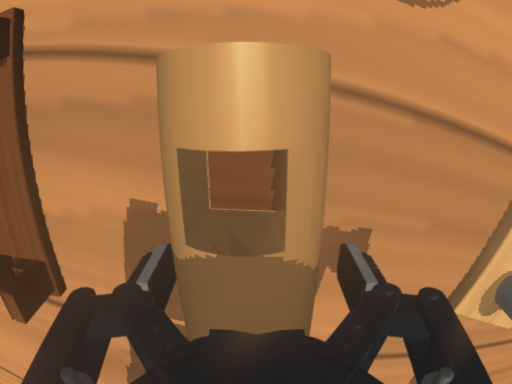

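The wrist view shows a socket at (235,200) facing straight up. The log sits on its flat, with its top at 65 mm.

```bash
cat > fit.py <<'E'
from h import *
from station import bot,viewer
import sys
np.set_printoptions(suppress=True,precision=4,linewidth=150)
zt=float(sys.argv[1]); zr=zt-.008
o=bot.get_obs(); M=rot(o["orientation"]); x,y=o["ee_pos"][:2]; P,m,f=wcloud(bot,viewer)
print(o["time_s"],o["ee_pos"],"yaw",np.rad2deg(np.arctan2(M[1,0],M[0,0])))
q=slab(P,m,x,y,zr,zt+.004,.16,.06); a=np.deg2rad(10.9)
for _ in range(3):
    U=np.array([np.cos(a),np.sin(a)]);V=np.array([-np.sin(a),np.cos(a)]); u=(q[:,:2]-[x,y])@U; v=(q[:,:2]-[x,y])@V
    us=np.arange(.025,.09,.006); c=[(np.percentile(v[abs(u-t)<.003],1)+np.percentile(v[abs(u-t)<.003],99))/2 for t in us]
    k=np.polyfit(us,c,1); a+=np.arctan(k[0])
print("log yaw",np.rad2deg(a),"v at u=0",k[1],"far end u",np.percentile(u[abs(v-k[1])<.01],99.5),"ztop",np.percentile(q[:,2],99))
s=slab(P,m,x,y,zt-.05,zt-.031,.16,.06); us=(s[:,:2]-[x,y])@U; vs=(s[:,:2]-[x,y])@V; i=(us>.01)&(us<.08)&(abs(vs-k[1])<.025)
print("floor",i.sum(),np.percentile(us[i],[1,99]),np.percentile(vs[i],[1,99]),np.median(s[i,2]) if i.any() else 0)
E
python3 fit.py .065
```

```text
6.85 [0.5314 0.0247 0.0088] yaw 10.68507120185615
log yaw 10.841699160007089 v at u=0 0.0005270751117279771 far end u 0.09653991348880482 ztop 0.06757872186363822
floor 5963 [0.0284 0.0569] [-0.0176  0.0188] 0.024437942294853316
```

>>> arm_command --rows '[{"x": 0,"y": 0,"z": 0,"rx": 0,"ry": 0,"rz": 0},{"x": 0,"y": 0,"z": 0,"rx": 0,"ry": 0,"rz": 0},{"x": 0,"y": 0,"z": 0,"rx": 0,"ry": 0,"rz": 0},{"x": 0,"y": 0,"z": 0,"rx": 0,"ry": 0,"rz": 0},{"x": 0,"y": 0,"z": 0,"rx": 0,"ry": 0,"rz": 0}]'

```text
time_s: 7.32
ee_pos: [0.5314, 0.025, 0.0088]
orientation: [-0.0, 0.996, 0.093, 0.0]
ft_force: [0.1, -0.3, 1.2]
opening: 0.0854
finger_force: 0.0
```

```bash
python3 fit.py .065; python3 see.py pics/w5.png 10.9
```

```text
7.3167 [0.5314 0.025  0.0088] yaw 10.72064093086954
log yaw 10.943961332956459 v at u=0 0.0013810613276800578 far end u 0.09645633803852177 ztop 0.06769219949310727
floor 5995 [0.0283 0.0569] [-0.0168  0.0196] 0.02389964265984329
7.3667 [0.5314 0.0249 0.0088] yaw 10.716845651789773 [-0.  0. -1.] 0.0 [-0.0902  0.3537 -0.9466]
log 53322 (array([560.3,  29.4]), array([137.7, 148.1]), 7.8) [0.0608 0.0867]
v -0.0325 120 [0.0388 0.0404 0.0418]
v -0.0275 1494 [0.0436 0.0476 0.0503]
v -0.0225 2274 [0.0514 0.0536 0.0554]
v -0.0175 3322 [0.0454 0.057  0.0586]
v -0.0125 2211 [0.0514 0.0601 0.0614]
v -0.0075 2393 [0.053  0.0619 0.063 ]
v -0.0025 2517 [0.0532 0.0629 0.0639]
v 0.0025 2581 [0.054  0.0632 0.0641]
v 0.0075 2484 [0.0529 0.0626 0.0636]
v 0.0125 2304 [0.0527 0.0613 0.0623]
v 0.0175 3074 [0.0428 0.0582 0.0602]
v 0.0225 2498 [0.0543 0.0562 0.0576]
v 0.0275 1881 [0.0486 0.0513 0.0534]
v 0.0325 740 [0.0421 0.0454 0.0474]
```

>>> arm_command --rows '[{"x": 0,"y": 0.0025,"z": 0,"rx": 0,"ry": 0,"rz": 0},{"x": 0,"y": 0,"z": 0,"rx": 0,"ry": 0,"rz": 0},{"x": 0,"y": 0,"z": 0,"rx": 0,"ry": 0,"rz": 0},{"x": 0,"y": 0,"z": 0,"rx": 0,"ry": 0,"rz": 0},{"x": 0,"y": 0,"z": 0,"rx": 0,"ry": 0,"rz": 0},{"x": 0,"y": 0,"z": 0,"rx": 0,"ry": 0,"rz": 0},{"x": 0,"y": 0,"z": 0,"rx": 0,"ry": 0,"rz": 0}]' --gripper -1

```text
time_s: 8.0
ee_pos: [0.5315, 0.0262, 0.0092]
orientation: [-0.0, 0.996, 0.093, 0.0]
ft_force: [-2.4, 0.5, 5.4]
opening: 0.0663
finger_force: 67.1
```

>>> arm_command --rows '[{"x": 0,"y": 0,"z": 0.02,"rx": 0,"ry": 0,"rz": 0},{"x": 0,"y": 0,"z": 0.05,"rx": 0,"ry": 0,"rz": 0},{"x": 0,"y": 0,"z": 0.05,"rx": 0,"ry": 0,"rz": 0},{"x": 0,"y": 0,"z": 0.04,"rx": 0,"ry": 0,"rz": 0},{"x": 0,"y": 0,"z": 0.01,"rx": 0,"ry": 0,"rz": 0},{"x": 0,"y": 0,"z": 0,"rx": 0,"ry": 0,"rz": 0}]'

```text
time_s: 8.5
ee_pos: [0.5322, 0.0261, 0.0952]
orientation: [0.0, 0.996, 0.093, 0.001]
ft_force: [-0.1, -0.4, -4.9]
opening: 0.0663
finger_force: 70.2
```

```bash
python3 fit.py .149
```

```text
8.5 [0.5322 0.0261 0.0952] yaw 10.707604327067147
log yaw 10.855774596213601 v at u=0 0.0004889330982880123 far end u 0.09599466739356234 ztop 0.15201957894427393
floor 5677 [0.028  0.0565] [-0.0177  0.0187] 0.10993035095164902
```

>>> arm_command --rows '[{"x": 0.0032,"y": 0.04,"z": 0,"rx": 0,"ry": 0,"rz": 0},{"x": 0.0032,"y": 0.07,"z": 0,"rx": 0,"ry": 0,"rz": 0},{"x": 0.0032,"y": 0.07,"z": 0,"rx": 0,"ry": 0,"rz": 0},{"x": 0.0032,"y": 0.07,"z": 0,"rx": 0,"ry": 0,"rz": 0},{"x": 0.0032,"y": 0.07,"z": 0,"rx": 0,"ry": 0,"rz": 0},{"x": 0.0032,"y": 0.06,"z": 0,"rx": 0,"ry": 0,"rz": 0},{"x": 0,"y": 0.0214,"z": 0,"rx": 0,"ry": 0,"rz": 0},{"x": 0,"y": 0,"z": 0,"rx": 0,"ry": 0,"rz": 0}]'

```text
time_s: 9.22
ee_pos: [0.54, 0.229, 0.092]
orientation: [0.0, 0.995, 0.095, -0.001]
ft_force: [0.1, -0.5, -4.9]
opening: 0.0665
finger_force: 70.1
```

>>> arm_command --rows '[{"x": 0,"y": 0,"z": -0.02,"rx": 0,"ry": 0,"rz": 0},{"x": 0,"y": 0,"z": -0.03,"rx": 0,"ry": 0,"rz": 0},{"x": 0,"y": 0,"z": -0.03,"rx": 0,"ry": 0,"rz": 0},{"x": 0,"y": 0,"z": -0.016,"rx": 0,"ry": 0,"rz": 0},{"x": 0,"y": 0,"z": -0.006,"rx": 0,"ry": 0,"rz": 0},{"x": 0,"y": 0,"z": 0,"rx": 0,"ry": 0,"rz": 0},{"x": 0,"y": 0,"z": 0,"rx": 0,"ry": 0,"rz": 0}]'

```text
time_s: 9.8
ee_pos: [0.5405, 0.2267, 0.0424]
orientation: [-0.001, 0.996, 0.092, -0.001]
ft_force: [-3.6, 7.9, 0.1]
opening: 0.0664
finger_force: 71.0
```

>>> arm_command --rows '[{"x": 0,"y": 0.003,"z": 0,"rx": 0,"ry": 0,"rz": 0},{"x": 0,"y": 0,"z": -0.002,"rx": 0,"ry": 0,"rz": 0},{"x": 0,"y": 0,"z": 0,"rx": 0,"ry": 0,"rz": 0},{"x": 0,"y": 0,"z": 0,"rx": 0,"ry": 0,"rz": 0}]'

```text
time_s: 10.13
ee_pos: [0.5409, 0.2277, 0.0415]
orientation: [0.0, 0.996, 0.093, -0.0]
ft_force: [-1.2, 1.8, -2.0]
opening: 0.0662
finger_force: 70.7
```

>>> arm_command --rows '[{"x": 0,"y": 0,"z": -0.001,"rx": 0,"ry": 0,"rz": 0},{"x": 0,"y": 0,"z": 0,"rx": 0,"ry": 0,"rz": 0},{"x": 0,"y": 0,"z": 0,"rx": 0,"ry": 0,"rz": 0}]'

```text
time_s: 10.38
ee_pos: [0.541, 0.228, 0.0413]
orientation: [0.0, 0.996, 0.093, -0.0]
ft_force: [-1.9, 0.7, -0.6]
opening: 0.0662
finger_force: 71.0
```

>>> arm_command --rows '[{"x": 0,"y": 0,"z": 0,"rx": 0,"ry": 0,"rz": 0},{"x": 0,"y": 0,"z": 0,"rx": 0,"ry": 0,"rz": 0},{"x": 0,"y": 0,"z": 0,"rx": 0,"ry": 0,"rz": 0},{"x": 0,"y": 0,"z": 0,"rx": 0,"ry": 0,"rz": 0},{"x": 0,"y": 0,"z": 0,"rx": 0,"ry": 0,"rz": 0},{"x": 0,"y": 0,"z": 0,"rx": 0,"ry": 0,"rz": 0},{"x": 0,"y": 0,"z": 0,"rx": 0,"ry": 0,"rz": 0},{"x": 0,"y": 0,"z": 0,"rx": 0,"ry": 0,"rz": 0}]' --gripper 1

```text
time_s: 11.05
ee_pos: [0.5411, 0.2283, 0.0413]
orientation: [-0.0, 0.996, 0.093, 0.0]
ft_force: [0.7, -0.3, 1.2]
opening: 0.0851
finger_force: 0.0
```

```bash
python3 fit.py .096
```

```text
11.05 [0.5411 0.2283 0.0413] yaw 10.707198553755422
log yaw 10.853970316043553 v at u=0 0.0003218408882281793 far end u 0.09605917170357306 ztop 0.09800584919666187
floor 5786 [0.0279 0.0562] [-0.0179  0.0185] 0.05601298936901612
```

>>> arm_command --rows '[{"x": 0,"y": 0,"z": 0.04,"rx": 0,"ry": 0,"rz": 0},{"x": 0,"y": 0,"z": 0.075,"rx": 0,"ry": 0,"rz": 0},{"x": 0,"y": 0,"z": 0.075,"rx": 0,"ry": 0,"rz": 0},{"x": 0,"y": 0,"z": 0.075,"rx": 0,"ry": 0,"rz": 0},{"x": 0,"y": 0,"z": 0.075,"rx": 0,"ry": 0,"rz": 0},{"x": 0,"y": 0,"z": 0.03,"rx": 0,"ry": 0,"rz": 0},{"x": 0,"y": 0,"z": 0,"rx": 0,"ry": 0,"rz": 0},{"x": 0,"y": 0,"z": 0,"rx": 0,"ry": 0,"rz": 0}]'

```text
time_s: 11.77
ee_pos: [0.5414, 0.2284, 0.2272]
orientation: [-0.0, 0.996, 0.093, 0.001]
ft_force: [-0.1, 0.1, -0.7]
opening: 0.0856
finger_force: 0.0
```

```bash
cat > sock.py <<'E'
from h import *
from station import bot,viewer
np.set_printoptions(suppress=True,precision=4)
P,m,f=wcloud(bot,viewer); cv2.imwrite("pics/w6.png",f[:,:,::-1]); o=bot.get_obs(); print(o["time_s"],o["ee_pos"])
S=viewer.snapshot("top"); Pt,mt=cloud(S)
a=np.deg2rad(10.9);U=np.array([np.cos(a),np.sin(a)]);V=np.array([-U[1],U[0]])
for n,A,k in(("wrist",P,m),("top",Pt,mt)):
    q=slab(A,k,.542,.2285,.04,.11,.12,.07); u=(q[:,:2]-[.542,.2285])@U; v=(q[:,:2]-[.542,.2285])@V
    h=(q[:,2]>.085)&(q[:,2]<.1); print(n,"top u",np.percentile(u[h],[.5,99.5]),"v",np.percentile(v[h],[.5,99.5]),"zmax",np.percentile(q[h,2],99))
    for s in(-1,1):
        i=(abs(u-s*.045)<.022)&(abs(v)<.022)&(q[:,2]<.066)&(q[:,2]>.048)
        if i.sum()>5: print(s,i.sum(),np.percentile(u[i],[2,98]),np.percentile(v[i],[2,98]),np.median(q[i,2]))
E
python3 sock.py
```

```text
11.8167 [0.5405 0.2281 0.2258]
wrist top u [-0.0942  0.0943] v [-0.0244  0.0249] zmax 0.09652045162635393
-1 681 [-0.0633 -0.0421] [-0.0178  0.0183] 0.05612492901037924
1 1160 [0.0276 0.0602] [-0.0179  0.0185] 0.05595199649776772
top top u [-0.094   0.0948] v [-0.028   0.0022] zmax 0.09901559828426637
-1 42 [-0.0563 -0.0268] [-0.0134 -0.0019] 0.05703525792339004
1 8 [0.0374 0.064 ] [-0.0117 -0.0069] 0.057455422370695675
```

View pics/w6.png

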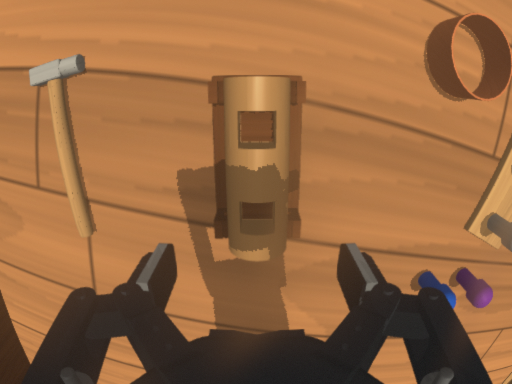

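The wrist view shows both sockets, at (257,128) and (257,211), facing up with the log centred in the saddle. Next, the stakes.

>>> arm_command --rows '[{"x": 0.0153,"y": -0.0728,"z": 0,"rx": 0,"ry": 0,"rz": 0},{"x": 0.0153,"y": -0.0728,"z": 0,"rx": 0,"ry": 0,"rz": 0},{"x": 0.0153,"y": -0.0728,"z": 0,"rx": 0,"ry": 0,"rz": 0},{"x": 0.0153,"y": -0.0728,"z": 0,"rx": 0,"ry": 0,"rz": 0},{"x": 0.0153,"y": -0.0728,"z": 0,"rx": 0,"ry": 0,"rz": 0},{"x": 0.0153,"y": -0.0728,"z": 0,"rx": 0,"ry": 0,"rz": 0},{"x": 0.0153,"y": -0.0728,"z": 0,"rx": 0,"ry": 0,"rz": 0},{"x": 0.0153,"y": -0.0728,"z": 0,"rx": 0,"ry": 0,"rz": 0}]'

```text
time_s: 12.53
ee_pos: [0.6012, -0.0646, 0.224]
orientation: [-0.0, 0.996, 0.093, -0.002]
ft_force: [0.2, -0.2, -0.5]
opening: 0.0854
finger_force: 0.0
```

>>> arm_command --rows '[{"x": 0.0153,"y": -0.0728,"z": 0,"rx": 0,"ry": 0,"rz": 0},{"x": 0.0153,"y": -0.0728,"z": 0,"rx": 0,"ry": 0,"rz": 0},{"x": 0.0153,"y": -0.0728,"z": 0,"rx": 0,"ry": 0,"rz": 0},{"x": 0.0153,"y": -0.0728,"z": 0,"rx": 0,"ry": 0,"rz": 0},{"x": 0,"y": 0,"z": 0,"rx": 0,"ry": 0,"rz": 0},{"x": 0,"y": 0,"z": 0,"rx": 0,"ry": 0,"rz": 0}]'

```text
time_s: 13.03
ee_pos: [0.6318, -0.2101, 0.2236]
orientation: [-0.001, 0.996, 0.092, -0.002]
ft_force: [0.2, 0.3, 0.7]
opening: 0.0852
finger_force: 0.0
```

```bash
cat > stk.py <<'E'
from h import *
from station import bot,viewer
np.set_printoptions(suppress=True,precision=4)
o=bot.get_obs(); P,m,f=wcloud(bot,viewer); cv2.imwrite("pics/w7.png",f[:,:,::-1]); M=rot(o["orientation"]); print(o["time_s"],o["ee_pos"],"yaw",np.rad2deg(np.arctan2(M[1,0],M[0,0])),M[:,2])
from scipy.optimize import least_squares
for n,c in(("flat",(.632,-.209)),("dome",(.520,-.183))):
    q=slab(P,m,*c,.045,.11,.035,.035); q=q[q[:,2]<o["ee_pos"][2]-.03]
    if len(q)<30: print(n,"few",len(q)); continue
    zt=np.percentile(q[:,2],98); t=q[q[:,2]>zt-.006]; s=q[(q[:,2]>.066)&(q[:,2]<.084)]
    r=cv2.minEnclosingCircle((t[:,:2]*1000).astype(np.float32)); print(n,len(q),"ztop",zt,"topcircle",r)
    k=q[(q[:,2]>.066)]; print(cv2.minEnclosingCircle((k[:,:2]*1000).astype(np.float32)))
    if len(s)>20:
        F=least_squares(lambda p:np.hypot(s[:,0]-p[0],s[:,1]-p[1])-.022,c,loss="soft_l1",f_scale=.001); print(" side fit",F.x,len(s),np.sqrt(np.mean(F.fun**2)))
E
python3 stk.py
```

```text
13.0333 [ 0.6318 -0.2101  0.2236] yaw 10.52469924731067 [-0.0036  0.0013 -1.    ]
flat 1646 ztop 0.08897002267163993 topcircle ((631.97119140625, -208.54441833496094), 22.148303985595703)
((631.9931640625, -208.42001342773438), 22.183513641357422)
 side fit [ 0.6318 -0.2086] 133 0.00015853886484538571
dome 1391 ztop 0.10205714441683396 topcircle ((520.9821166992188, -183.1820526123047), 17.371448516845703)
((522.23193359375, -183.92431640625), 22.066652297973633)
 side fit [ 0.5196 -0.183 ] 285 0.0004804935525253241
```

>>> arm_command --rows '[{"x": 0,"y": 0.003,"z": -0.07,"rx": 0,"ry": 0,"rz": 0.001},{"x": 0,"y": 0,"z": -0.07,"rx": 0,"ry": 0,"rz": 0},{"x": 0,"y": 0,"z": -0.07,"rx": 0,"ry": 0,"rz": 0},{"x": 0,"y": 0,"z": -0.07,"rx": 0,"ry": 0,"rz": 0},{"x": 0,"y": 0,"z": -0.04,"rx": 0,"ry": 0,"rz": 0},{"x": 0,"y": 0,"z": -0.021,"rx": 0,"ry": 0,"rz": 0},{"x": 0,"y": 0,"z": 0,"rx": 0,"ry": 0,"rz": 0},{"x": 0,"y": 0,"z": 0,"rx": 0,"ry": 0,"rz": 0}]'

```text
time_s: 13.75
ee_pos: [0.6329, -0.206, 0.0558]
orientation: [-0.0, 0.996, 0.095, -0.0]
ft_force: [-0.1, -0.5, 0.9]
opening: 0.0852
finger_force: 0.0
```

>>> arm_command --rows '[{"x": 0,"y": 0,"z": 0,"rx": 0,"ry": 0,"rz": 0},{"x": 0,"y": 0,"z": 0,"rx": 0,"ry": 0,"rz": 0},{"x": 0,"y": 0,"z": 0,"rx": 0,"ry": 0,"rz": 0},{"x": 0,"y": 0,"z": 0,"rx": 0,"ry": 0,"rz": 0},{"x": 0,"y": 0,"z": 0,"rx": 0,"ry": 0,"rz": 0},{"x": 0,"y": 0,"z": 0,"rx": 0,"ry": 0,"rz": 0},{"x": 0,"y": 0,"z": 0,"rx": 0,"ry": 0,"rz": 0},{"x": 0,"y": 0,"z": 0,"rx": 0,"ry": 0,"rz": 0}]' --gripper -1

```text
time_s: 14.42
ee_pos: [0.6339, -0.2075, 0.0577]
orientation: [0.001, 0.996, 0.094, 0.001]
ft_force: [-0.2, -0.0, 6.0]
opening: 0.0424
finger_force: 60.1
```

>>> arm_command --rows '[{"x": 0,"y": 0,"z": 0.01,"rx": 0,"ry": 0,"rz": 0},{"x": 0,"y": 0,"z": 0.03,"rx": 0,"ry": 0,"rz": 0},{"x": 0,"y": 0,"z": 0.07,"rx": 0,"ry": 0,"rz": 0},{"x": 0,"y": 0,"z": 0.07,"rx": 0,"ry": 0,"rz": 0},{"x": 0,"y": 0,"z": 0.04,"rx": 0,"ry": 0,"rz": 0},{"x": 0,"y": 0,"z": 0.01,"rx": 0,"ry": 0,"rz": 0},{"x": 0,"y": 0,"z": 0,"rx": 0,"ry": 0,"rz": 0}]'

```text
time_s: 15.0
ee_pos: [0.6337, -0.2073, 0.1733]
orientation: [0.001, 0.996, 0.094, 0.002]
ft_force: [0.1, -0.7, -5.6]
opening: 0.0426
finger_force: 62.6
```

```bash
cat > held.py <<'E'
from h import *
from station import bot,viewer
from scipy.optimize import least_squares
np.set_printoptions(suppress=True,precision=4)
o=bot.get_obs(); M=rot(o["orientation"]); e=o["ee_pos"]; print(o["time_s"],e,"yaw",np.rad2deg(np.arctan2(M[1,0],M[0,0])),M[:,2])
P,m,f=wcloud(bot,viewer); cv2.imwrite("pics/wh.png",f[:,:,::-1])
for n in("wrist","scene","top"):
    A,k=(P,m) if n=="wrist" else cloud(viewer.snapshot(n))
    q=slab(A,k,e[0],e[1],e[2]-.06,e[2]-.006,.035,.035)
    for lo,hi in((-.06,-.045),(-.045,-.03),(-.03,-.018)):
        t=q[(q[:,2]>e[2]+lo)&(q[:,2]<e[2]+hi)]
        if len(t)>15:
            F=least_squares(lambda p:np.hypot(t[:,0]-p[0],t[:,1]-p[1])-.015,e[:2],loss="soft_l1",f_scale=.001); print(n,lo,hi,len(t),F.x-e[:2],np.sqrt(np.mean(F.fun**2)))
    if len(q): print(n,"zmin rel",np.percentile(q[:,2],1)-e[2])
E
python3 held.py
```

```text
15.0 [ 0.6337 -0.2073  0.1733] yaw 10.793356247301165 [ 0.0035 -0.0012 -1.    ]
wrist -0.045 -0.03 253 [-0.002  -0.0011] 0.00020410305206860517
wrist -0.03 -0.018 322 [-0.002  -0.0008] 0.0002145145691957435
wrist zmin rel -0.040808183369596684
scene -0.045 -0.03 34 [-0.0035  0.0008] 0.0008401046086776997
scene -0.03 -0.018 32 [-0.0024  0.0013] 0.0006596377034650746
scene zmin rel -0.04271580918512577
```

>>> arm_command --rows '[{"x": -0.0076,"y": 0.04,"z": 0,"rx": 0,"ry": 0,"rz": 0},{"x": -0.0076,"y": 0.075,"z": 0,"rx": 0,"ry": 0,"rz": 0},{"x": -0.0076,"y": 0.075,"z": 0,"rx": 0,"ry": 0,"rz": 0},{"x": -0.0076,"y": 0.075,"z": 0,"rx": 0,"ry": 0,"rz": 0},{"x": -0.0076,"y": 0.075,"z": 0,"rx": 0,"ry": 0,"rz": 0},{"x": -0.0076,"y": 0.075,"z": 0,"rx": 0,"ry": 0,"rz": 0},{"x": -0.0076,"y": 0.075,"z": 0,"rx": 0,"ry": 0,"rz": 0},{"x": -0.0076,"y": 0.075,"z": 0,"rx": 0,"ry": 0,"rz": 0}]'

```text
time_s: 15.82
ee_pos: [0.6006, 0.0771, 0.1686]
orientation: [0.0, 0.996, 0.094, -0.002]
ft_force: [1.8, -0.1, -5.0]
opening: 0.0426
finger_force: 62.7
```

>>> arm_command --rows '[{"x": -0.0076,"y": 0.075,"z": 0,"rx": 0,"ry": 0,"rz": 0},{"x": -0.0076,"y": 0.075,"z": 0,"rx": 0,"ry": 0,"rz": 0},{"x": -0.0076,"y": 0.075,"z": 0,"rx": 0,"ry": 0,"rz": 0},{"x": -0.0076,"y": 0.075,"z": 0,"rx": 0,"ry": 0,"rz": 0},{"x": 0,"y": 0.025,"z": 0,"rx": 0,"ry": 0,"rz": 0},{"x": 0,"y": 0,"z": 0,"rx": 0,"ry": 0,"rz": 0},{"x": 0,"y": 0,"z": 0,"rx": 0,"ry": 0,"rz": 0},{"x": 0,"y": 0,"z": 0,"rx": 0,"ry": 0,"rz": 0}]'

```text
time_s: 16.48
ee_pos: [0.5865, 0.2368, 0.1694]
orientation: [0.001, 0.996, 0.094, -0.001]
ft_force: [-0.1, -0.3, -5.1]
opening: 0.0425
finger_force: 63.0
```

```bash
python3 held.py | grep -v "top\|scene"
```

```text
16.4833 [0.5865 0.2368 0.1694] yaw 10.785394916770903 [-0.0025 -0.0014 -1.    ]
wrist -0.045 -0.03 252 [-0.0022 -0.0011] 0.0002237441640683998
wrist -0.03 -0.018 320 [-0.0022 -0.0009] 0.00022956668605644026
wrist zmin rel -0.04091395512475027
```

>>> arm_command --rows '[{"x": 0.0038,"y": 0.0024,"z": -0.02,"rx": 0,"ry": 0,"rz": 0},{"x": 0,"y": 0,"z": -0.03,"rx": 0,"ry": 0,"rz": 0},{"x": 0,"y": 0,"z": -0.008,"rx": 0,"ry": 0,"rz": 0},{"x": 0,"y": 0,"z": 0,"rx": 0,"ry": 0,"rz": 0},{"x": 0,"y": 0,"z": 0,"rx": 0,"ry": 0,"rz": 0}]'

```text
time_s: 17.05
ee_pos: [0.589, 0.2387, 0.1414]
orientation: [0.0, 0.996, 0.094, -0.0]
ft_force: [0.6, 1.2, -4.7]
opening: 0.042
finger_force: 62.9
```

```bash
python3 held.py | grep -v "top\|scene"
```

```text
17.05 [0.589  0.2387 0.1414] yaw 10.767879891035008 [-0.0009 -0.0004 -1.    ]
wrist -0.06 -0.045 3290 [0.0133 0.0035] 0.01080210190637227
wrist -0.045 -0.03 274 [-0.002 -0.001] 0.0044835419873226375
wrist -0.03 -0.018 330 [-0.0022 -0.0008] 0.00022413796194273517
wrist zmin rel -0.059724709239052765
```

View pics/wh.png

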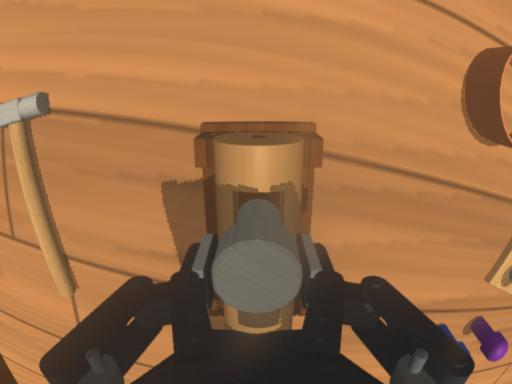

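The stake (257,260) is in line with the socket rim seen just beyond it at (258,195). I'll lower it in.

>>> arm_command --rows '[{"x": -0.0012,"y": -0.0017,"z": -0.006,"rx": 0,"ry": 0,"rz": 0},{"x": 0,"y": 0,"z": -0.012,"rx": 0,"ry": 0,"rz": 0},{"x": 0,"y": 0,"z": -0.012,"rx": 0,"ry": 0,"rz": 0},{"x": 0,"y": 0,"z": 0,"rx": 0,"ry": 0,"rz": 0}]'

```text
time_s: 17.53
ee_pos: [0.5875, 0.238, 0.1252]
orientation: [0.0, 0.996, 0.094, -0.001]
ft_force: [0.1, -0.1, -5.2]
opening: 0.0424
finger_force: 62.9
```

>>> arm_command --rows '[{"x": 0,"y": 0,"z": -0.014,"rx": 0,"ry": 0,"rz": 0},{"x": 0,"y": 0,"z": -0.016,"rx": 0,"ry": 0,"rz": 0},{"x": 0,"y": 0,"z": -0.014,"rx": 0,"ry": 0,"rz": 0},{"x": 0,"y": 0,"z": -0.003,"rx": 0,"ry": 0,"rz": 0},{"x": 0,"y": 0,"z": 0,"rx": 0,"ry": 0,"rz": 0}]'

```text
time_s: 17.95
ee_pos: [0.5879, 0.2381, 0.1021]
orientation: [0.0, 0.996, 0.094, -0.001]
ft_force: [0.3, -0.1, -5.2]
opening: 0.0424
finger_force: 62.9
```

>>> arm_command --rows '[{"x": 0,"y": 0,"z": -0.003,"rx": 0,"ry": 0,"rz": 0},{"x": 0,"y": 0,"z": 0,"rx": 0,"ry": 0,"rz": 0},{"x": 0,"y": 0,"z": 0,"rx": 0,"ry": 0,"rz": 0}]'

```text
time_s: 18.2
ee_pos: [0.5887, 0.2384, 0.1021]
orientation: [-0.0, 0.996, 0.094, 0.0]
ft_force: [0.3, 0.1, -5.3]
opening: 0.0421
finger_force: 62.9
```

>>> arm_command --rows '[{"x": 0,"y": 0,"z": 0,"rx": 0,"ry": 0,"rz": 0},{"x": 0,"y": 0,"z": 0,"rx": 0,"ry": 0,"rz": 0},{"x": 0,"y": 0,"z": 0,"rx": 0,"ry": 0,"rz": 0},{"x": 0,"y": 0,"z": 0,"rx": 0,"ry": 0,"rz": 0},{"x": 0,"y": 0,"z": 0,"rx": 0,"ry": 0,"rz": 0},{"x": 0,"y": 0,"z": 0,"rx": 0,"ry": 0,"rz": 0},{"x": 0,"y": 0,"z": 0,"rx": 0,"ry": 0,"rz": 0}]' --gripper 1

```text
time_s: 18.78
ee_pos: [0.5886, 0.2384, 0.1019]
orientation: [-0.0, 0.996, 0.094, 0.0]
ft_force: [0.2, -0.8, 0.7]
opening: 0.0854
finger_force: 0.0
```

>>> arm_command --rows '[{"x": 0,"y": 0,"z": 0.03,"rx": 0,"ry": 0,"rz": 0},{"x": 0,"y": 0,"z": 0.07,"rx": 0,"ry": 0,"rz": 0},{"x": 0,"y": 0,"z": 0.07,"rx": 0,"ry": 0,"rz": 0},{"x": 0,"y": 0,"z": 0.05,"rx": 0,"ry": 0,"rz": 0},{"x": 0,"y": 0,"z": 0.02,"rx": 0,"ry": 0,"rz": 0},{"x": 0,"y": 0,"z": 0,"rx": 0,"ry": 0,"rz": 0},{"x": 0,"y": 0,"z": 0,"rx": 0,"ry": 0,"rz": 0}]'

```text
time_s: 19.37
ee_pos: [0.5882, 0.2382, 0.2214]
orientation: [0.0, 0.996, 0.094, -0.0]
ft_force: [-1.0, -1.5, -0.6]
opening: 0.0852
finger_force: 0.0
```

```bash
cat > chk.py <<'E'
from h import *
from station import bot,viewer
from scipy.optimize import least_squares
np.set_printoptions(suppress=True,precision=4)
o=bot.get_obs(); print(o["time_s"],o["ee_pos"]); P,m,f=wcloud(bot,viewer); cv2.imwrite("pics/wc.png",f[:,:,::-1])
B,kb=cloud(viewer.snapshot("top"))
for n,A,k in(("wrist",P,m),("top",B,kb)):
    for name,c in(("far",(.5862,.2370)),("near",(.4978,.2200))):
        q=slab(A,k,*c,.108,.16,.04,.04)
        if len(q)>20:
            zt=np.percentile(q[:,2],98); print(n,name,len(q),"ztop",zt,cv2.minEnclosingCircle((q[:,:2]*1000).astype(np.float32)))
            t=q[q[:,2]>zt-.004]; F=np.linalg.lstsq(np.c_[t[:,:2]-t[:,:2].mean(0),np.ones(len(t))],t[:,2],rcond=None)[0]; print("  top slope",F[:2])
    q=slab(A,k,.542,.2285,.09,.1,.12,.06); U=np.array([.982,.189]); u=(q[:,:2]-[.542,.2285])@U; print(n,"log u",np.percentile(u,[.5,99.5]),rect(q))
E
python3 chk.py
```

```text
19.3667 [0.5882 0.2382 0.2214]
wrist far 2205 ztop 0.1306574925825663 ((586.99365234375, 237.47933959960938), 22.280988693237305)
  top slope [-0.0044 -0.0094]
wrist log u [-0.0941  0.0952] (array([542. , 228.7]), array([190.6,  40.2]), 10.9)
top far 56 ztop 0.13384136766825314 ((588.0902099609375, 226.37445068359375), 18.558788299560547)
  top slope [-0.0097 -0.0652]
top log u [-0.0941  0.0909] (array([543.5, 214.6]), array([188.4,  31.4]), 5.2)
```

The flat stake is fully home (top at 130.5 mm, within 1 mm of centre). The dome stake is next.

>>> arm_command --rows '[{"x": -0.0113,"y": -0.0702,"z": 0,"rx": 0,"ry": 0,"rz": 0},{"x": -0.0113,"y": -0.0702,"z": 0,"rx": 0,"ry": 0,"rz": 0},{"x": -0.0113,"y": -0.0702,"z": 0,"rx": 0,"ry": 0,"rz": 0},{"x": -0.0113,"y": -0.0702,"z": 0,"rx": 0,"ry": 0,"rz": 0},{"x": -0.0113,"y": -0.0702,"z": 0,"rx": 0,"ry": 0,"rz": 0},{"x": -0.0113,"y": -0.0702,"z": 0,"rx": 0,"ry": 0,"rz": 0},{"x": -0.0113,"y": -0.0702,"z": 0,"rx": 0,"ry": 0,"rz": 0},{"x": -0.0113,"y": -0.0702,"z": 0,"rx": 0,"ry": 0,"rz": 0}]'

```text
time_s: 20.13
ee_pos: [0.5417, -0.0439, 0.2199]
orientation: [-0.0, 0.996, 0.094, -0.002]
ft_force: [0.1, 0.1, -0.4]
opening: 0.0856
finger_force: 0.0
```

>>> arm_command --rows '[{"x": -0.0113,"y": -0.0702,"z": 0,"rx": 0,"ry": 0,"rz": 0},{"x": -0.0113,"y": -0.0702,"z": 0,"rx": 0,"ry": 0,"rz": 0},{"x": -0.0113,"y": -0.0702,"z": 0,"rx": 0,"ry": 0,"rz": 0},{"x": -0.0113,"y": -0.0702,"z": 0,"rx": 0,"ry": 0,"rz": 0},{"x": 0,"y": 0,"z": 0,"rx": 0,"ry": 0,"rz": 0},{"x": 0,"y": 0,"z": 0,"rx": 0,"ry": 0,"rz": 0},{"x": 0,"y": 0,"z": 0,"rx": 0,"ry": 0,"rz": 0}]'

```text
time_s: 20.72
ee_pos: [0.5199, -0.1824, 0.2203]
orientation: [-0.001, 0.996, 0.094, -0.001]
ft_force: [0.0, 0.0, -0.8]
opening: 0.0851
finger_force: 0.0
```

```bash
python3 stk.py
```

```text
20.7167 [ 0.5199 -0.1824  0.2203] yaw 10.746968622884182 [-0.0026  0.0013 -1.    ]
flat few 0
dome 1694 ztop 0.10233998191955103 topcircle ((520.6651611328125, -182.77676391601562), 17.501487731933594)
((520.561279296875, -182.93885803222656), 21.974098205566406)
 side fit [ 0.5199 -0.1832] 140 0.0001816523090981371
```

>>> arm_command --rows '[{"x": 0.0005,"y": -0.001,"z": -0.07,"rx": 0,"ry": 0,"rz": 0},{"x": 0,"y": 0,"z": -0.07,"rx": 0,"ry": 0,"rz": 0},{"x": 0,"y": 0,"z": -0.07,"rx": 0,"ry": 0,"rz": 0},{"x": 0,"y": 0,"z": -0.07,"rx": 0,"ry": 0,"rz": 0},{"x": 0,"y": 0,"z": -0.033,"rx": 0,"ry": 0,"rz": 0},{"x": 0,"y": 0,"z": -0.013,"rx": 0,"ry": 0,"rz": 0},{"x": 0,"y": 0,"z": 0,"rx": 0,"ry": 0,"rz": 0},{"x": 0,"y": 0,"z": 0,"rx": 0,"ry": 0,"rz": 0}]'

```text
time_s: 21.43
ee_pos: [0.5216, -0.1826, 0.0592]
orientation: [0.0, 0.995, 0.095, 0.0]
ft_force: [0.1, 0.0, 0.8]
opening: 0.0856
finger_force: 0.0
```

>>> arm_command --rows '[{"x": 0,"y": 0,"z": 0,"rx": 0,"ry": 0,"rz": 0},{"x": 0,"y": 0,"z": 0,"rx": 0,"ry": 0,"rz": 0},{"x": 0,"y": 0,"z": 0,"rx": 0,"ry": 0,"rz": 0},{"x": 0,"y": 0,"z": 0,"rx": 0,"ry": 0,"rz": 0},{"x": 0,"y": 0,"z": 0,"rx": 0,"ry": 0,"rz": 0},{"x": 0,"y": 0,"z": 0,"rx": 0,"ry": 0,"rz": 0},{"x": 0,"y": 0,"z": 0,"rx": 0,"ry": 0,"rz": 0},{"x": 0,"y": 0,"z": 0,"rx": 0,"ry": 0,"rz": 0}]' --gripper -1

```text
time_s: 22.1
ee_pos: [0.5218, -0.1836, 0.0603]
orientation: [0.0, 0.996, 0.094, 0.001]
ft_force: [-0.8, 1.2, 8.2]
opening: 0.0422
finger_force: 59.9
```

>>> arm_command --rows '[{"x": 0,"y": 0,"z": 0.01,"rx": 0,"ry": 0,"rz": 0},{"x": 0,"y": 0,"z": 0.03,"rx": 0,"ry": 0,"rz": 0},{"x": 0,"y": 0,"z": 0.07,"rx": 0,"ry": 0,"rz": 0},{"x": 0,"y": 0,"z": 0.07,"rx": 0,"ry": 0,"rz": 0},{"x": 0,"y": 0,"z": 0.05,"rx": 0,"ry": 0,"rz": 0},{"x": 0,"y": 0,"z": 0.01,"rx": 0,"ry": 0,"rz": 0},{"x": 0,"y": 0,"z": 0,"rx": 0,"ry": 0,"rz": 0}]'

```text
time_s: 22.68
ee_pos: [0.5217, -0.1837, 0.1804]
orientation: [0.001, 0.996, 0.094, 0.002]
ft_force: [-0.1, -0.3, -5.8]
opening: 0.0425
finger_force: 62.9
```

```bash
python3 held.py
```

```text
22.6833 [ 0.5217 -0.1837  0.1804] yaw 10.79049776954359 [ 0.0034 -0.0013 -1.    ]
wrist -0.045 -0.03 305 [-0.0017  0.0003] 0.0002073616004060341
wrist -0.03 -0.018 315 [-0.0017  0.0003] 0.00023124909684726412
wrist zmin rel -0.0435863591347454
scene -0.045 -0.03 40 [-0.0031  0.0026] 0.0010915705963749154
scene -0.03 -0.018 33 [-0.003   0.0024] 0.0010753211955867974
scene zmin rel -0.043994900855378216
```

>>> arm_command --rows '[{"x": -0.004,"y": 0.04,"z": 0,"rx": 0,"ry": 0,"rz": 0},{"x": -0.004,"y": 0.075,"z": 0,"rx": 0,"ry": 0,"rz": 0},{"x": -0.004,"y": 0.075,"z": 0,"rx": 0,"ry": 0,"rz": 0},{"x": -0.004,"y": 0.075,"z": 0,"rx": 0,"ry": 0,"rz": 0},{"x": -0.004,"y": 0.075,"z": 0,"rx": 0,"ry": 0,"rz": 0},{"x": -0.004,"y": 0.075,"z": 0,"rx": 0,"ry": 0,"rz": 0},{"x": -0.004,"y": 0.075,"z": 0,"rx": 0,"ry": 0,"rz": 0},{"x": -0.004,"y": 0.075,"z": 0,"rx": 0,"ry": 0,"rz": 0}]'

```text
time_s: 23.5
ee_pos: [0.5032, 0.1006, 0.1766]
orientation: [0.0, 0.996, 0.094, -0.002]
ft_force: [0.5, -0.5, -4.8]
opening: 0.0425
finger_force: 62.8
```

>>> arm_command --rows '[{"x": -0.004,"y": 0.075,"z": 0,"rx": 0,"ry": 0,"rz": 0},{"x": -0.004,"y": 0.075,"z": 0,"rx": 0,"ry": 0,"rz": 0},{"x": -0.004,"y": 0.075,"z": 0,"rx": 0,"ry": 0,"rz": 0},{"x": 0,"y": 0.0168,"z": 0,"rx": 0,"ry": 0,"rz": 0},{"x": 0,"y": 0,"z": 0,"rx": 0,"ry": 0,"rz": 0},{"x": 0,"y": 0,"z": -0.02,"rx": 0,"ry": 0,"rz": 0},{"x": 0,"y": 0,"z": -0.03,"rx": 0,"ry": 0,"rz": 0},{"x": 0,"y": 0,"z": -0.012,"rx": 0,"ry": 0,"rz": 0}]'

```text
time_s: 24.17
ee_pos: [0.4973, 0.218, 0.1448]
orientation: [0.001, 0.996, 0.094, -0.002]
ft_force: [-1.0, -1.6, -4.3]
opening: 0.0423
finger_force: 63.2
```

>>> arm_command --rows '[{"x": 0,"y": 0,"z": 0,"rx": 0,"ry": 0,"rz": 0},{"x": 0,"y": 0,"z": 0,"rx": 0,"ry": 0,"rz": 0},{"x": 0,"y": 0,"z": 0,"rx": 0,"ry": 0,"rz": 0}]'

```text
time_s: 24.42
ee_pos: [0.4993, 0.2193, 0.1479]
orientation: [0.0, 0.996, 0.094, -0.0]
ft_force: [0.7, 0.9, -4.8]
opening: 0.0423
finger_force: 63.2
```

```bash
python3 held.py | grep -v "top\|scene"
```

```text
24.4167 [0.4993 0.2193 0.1479] yaw 10.732512929708195 [-0. -0. -1.]
wrist -0.06 -0.045 1979 [0.0151 0.0053] 0.007494816417442944
wrist -0.045 -0.03 313 [-0.0018  0.0004] 0.00020406003507229034
wrist -0.03 -0.018 316 [-0.0018  0.0003] 0.00022421703647375492
wrist zmin rel -0.059880121275438195
```

>>> arm_command --rows '[{"x": 0.0004,"y": 0.0006,"z": -0.008,"rx": 0,"ry": 0,"rz": 0},{"x": 0,"y": 0,"z": -0.014,"rx": 0,"ry": 0,"rz": 0},{"x": 0,"y": 0,"z": -0.014,"rx": 0,"ry": 0,"rz": 0},{"x": 0,"y": 0,"z": 0,"rx": 0,"ry": 0,"rz": 0},{"x": 0,"y": 0,"z": 0,"rx": 0,"ry": 0,"rz": 0}]'

```text
time_s: 24.98
ee_pos: [0.4985, 0.2201, 0.129]
orientation: [0.0, 0.996, 0.094, -0.001]
ft_force: [-0.5, -0.2, -5.0]
opening: 0.042
finger_force: 63.2
```

>>> arm_command --rows '[{"x": 0,"y": 0,"z": -0.012,"rx": 0,"ry": 0,"rz": 0},{"x": 0,"y": 0,"z": -0.016,"rx": 0,"ry": 0,"rz": 0},{"x": 0,"y": 0,"z": -0.014,"rx": 0,"ry": 0,"rz": 0},{"x": 0,"y": 0,"z": -0.006,"rx": 0,"ry": 0,"rz": 0},{"x": 0,"y": 0,"z": 0,"rx": 0,"ry": 0,"rz": 0},{"x": 0,"y": 0,"z": 0,"rx": 0,"ry": 0,"rz": 0}]'

```text
time_s: 25.48
ee_pos: [0.499, 0.2202, 0.1054]
orientation: [0.0, 0.996, 0.094, -0.0]
ft_force: [0.0, -0.0, -4.8]
opening: 0.0424
finger_force: 63.2
```

>>> arm_command --rows '[{"x": 0,"y": 0,"z": -0.004,"rx": 0,"ry": 0,"rz": 0},{"x": 0,"y": 0,"z": 0,"rx": 0,"ry": 0,"rz": 0},{"x": 0,"y": 0,"z": 0,"rx": 0,"ry": 0,"rz": 0}]'

```text
time_s: 25.73
ee_pos: [0.4993, 0.2204, 0.104]
orientation: [-0.0, 0.996, 0.094, 0.0]
ft_force: [0.4, -0.8, -5.6]
opening: 0.0424
finger_force: 63.2
```

>>> arm_command --rows '[{"x": 0,"y": 0,"z": 0,"rx": 0,"ry": 0,"rz": 0},{"x": 0,"y": 0,"z": 0,"rx": 0,"ry": 0,"rz": 0},{"x": 0,"y": 0,"z": 0,"rx": 0,"ry": 0,"rz": 0},{"x": 0,"y": 0,"z": 0,"rx": 0,"ry": 0,"rz": 0},{"x": 0,"y": 0,"z": 0,"rx": 0,"ry": 0,"rz": 0},{"x": 0,"y": 0,"z": 0,"rx": 0,"ry": 0,"rz": 0},{"x": 0,"y": 0,"z": 0,"rx": 0,"ry": 0,"rz": 0}]' --gripper 1

```text
time_s: 26.32
ee_pos: [0.4993, 0.2204, 0.1039]
orientation: [-0.0, 0.996, 0.094, 0.0]
ft_force: [0.2, -0.0, 0.5]
opening: 0.0852
finger_force: 0.0
```

>>> arm_command --rows '[{"x": 0,"y": 0,"z": 0.03,"rx": 0,"ry": 0,"rz": 0},{"x": 0,"y": 0,"z": 0.07,"rx": 0,"ry": 0,"rz": 0},{"x": 0,"y": 0,"z": 0.07,"rx": 0,"ry": 0,"rz": 0},{"x": 0,"y": 0,"z": 0.06,"rx": 0,"ry": 0,"rz": 0},{"x": 0,"y": 0,"z": 0.03,"rx": 0,"ry": 0,"rz": 0},{"x": 0,"y": 0,"z": 0,"rx": 0,"ry": 0,"rz": 0},{"x": 0,"y": 0,"z": 0,"rx": 0,"ry": 0,"rz": 0}]'

```text
time_s: 26.9
ee_pos: [0.4995, 0.2205, 0.2346]
orientation: [-0.0, 0.996, 0.094, 0.001]
ft_force: [0.1, -0.2, -0.4]
opening: 0.0854
finger_force: 0.0
```

```bash
python3 chk.py
```

```text
26.9 [0.4995 0.2205 0.2346]
wrist far 2127 ztop 0.13090313470290416 ((586.7099609375, 237.73431396484375), 22.0045108795166)
  top slope [ 0.0013 -0.0069]
wrist near 2027 ztop 0.14406549253935538 ((498.44171142578125, 221.70338439941406), 21.737995147705078)
  top slope [-0.0092  0.0045]
wrist log u [-0.0944  0.0946] (array([542.1, 229.1]), array([190.1,  41.6]), 10.5)
top far 145 ztop 0.13377970059923375 ((587.4520874023438, 233.555419921875), 21.85982322692871)
  top slope [0.0136 0.0075]
top near 59 ztop 0.1447042826092213 ((494.0577087402344, 205.20053100585938), 15.285944938659668)
  top slope [-0.1821  0.2907]
top log u [-0.0937  0.0948] (array([546.4, 215.4]), array([191. ,  40.9]), 18.8)
```

View pics/wc.png

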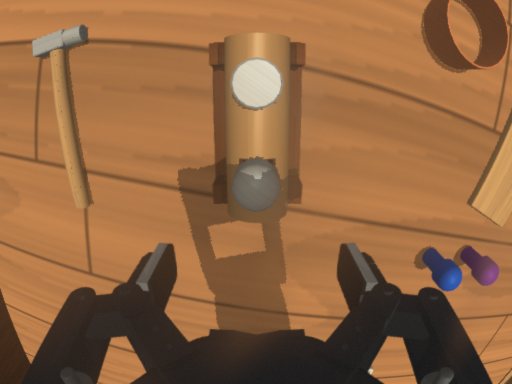

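The wrist view shows both stakes upright in their sockets: the flat one at (257,83) with its top at 131 mm, and the dome one at (256,184) with its top at 144 mm. The gripper is clear.

```bash
python3 -c "
from station import job; print(job.sign_off())"
```

```text
the job is handed in; nothing more can be done
None
```

The job is handed in: the log was rolled sockets-up on the bench and laid back in the saddle, and both stakes stand fully home. Last check: feet within 2 mm of the socket centres, gripper clear, 27 s on the clock; the sign-off gave no verdict.

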